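# Function check of a combination padlock

### The job

Check the steel combination padlock: lay it, dial up, fully down in the white nest whose square pocket and open shackle side match it, and only then turn the dial to the right (clockwise seen from above), notch by notch, until its pointed nose clicks in at the rib on the case. With the lock still seated, pull the shackle straight out as far as it goes, then lift the lock out by its case and present it, open: the program finishes while still holding it still and level, dial up, centred above the round scanner with the case about 15 cm above the table. Leave the black jar, the brush and the carton where they are.

Things in the scene. Friction and masses are not known exactly. Their poses are not given: they have to be found in the camera images.
- lock: the padlock, about 330 g, lying on its back. Steel case 52 (x) by 48 (y) by 28 (z) mm, origin at the centre of its underside, z up through the dial, x towards the shackle. Gripped by its sides (y = +-24 mm). A small white rib on its top face at x = +24, y = 0 is the dial's index. With the dial it is 48.5 mm tall.
- dial (a joint): turn of the black dial about the lock's z, rad, anticlockwise from above positive, 0 with the nose at the rib (lock +x). It starts 0.8 to 1.8 rad anticlockwise, perhaps between notches. A sprung ball clicks into a notch every 0.524 rad : turned and let go, the dial settles in the nearest. Turning takes up to 0.15 N m. The shackle is free only within about 0.15 rad of the rib.
- dial_grip (a point): point on the dial's axis, 40.5 mm above the lock's underside, mid-height of the dial's grip bar; x runs along the bar to the nose. The dial is a disc 40 mm across, 4 mm thick, with the bar on it: 12 mm wide, 36 mm long, 16 mm tall (32.5 to 48.5 mm above the underside), pinched across its width (y).
- dial_nose (a point): tip of the pointed end of the dial's bar, at its top, 19 mm from the axis; a white line on top of the bar runs to it
- shackle (a joint): how far the shackle is pulled out of the case along the lock's +x, m: 0 shut, 0.018 at its stop. It slides with about 1.5 N of friction and stays where it is left; while the dial is not at the rib it gives only 2 to 3 mm.
- shackle_bow (a point): middle of the cross bar of the steel U-shaped shackle, round bar 9 mm thick; shut, it is 68 mm from the lock's origin along x, 14 mm above the underside. The cross bar's straight part is 22 mm long along y; legs at y = +-19 mm (29 mm free between them, 47 mm outside); 37 mm free between case and cross bar when shut.
- nest: fixed white nest for this lock: plate 110 (x) by 90 (y) by 8 mm, origin at the centre of its underside. Low walls to 20 mm above the table, lead-in slopes on top, round a dark-floored pocket 55 (x) by 51 (y) mm. The y sides have a 34 mm wide gap in the middle for fingers. The -x side is walled; the +x side has only a block 20 mm wide in the middle, so the shackle points out to the nest's +x.
- nest_floor (a point): centre of the nest's pocket floor, 8 mm above the table, axes as the nest; the seated lock's origin lies here and its yaw equals the nest's
- round_nest: fixed white nest for another lock, with a round pocket 57 mm across: plate 110 by 90 by 22 mm, origin at the centre of its underside. Not for this lock. The two nests swap places from start to start.
- scanner: fixed grey round puck with a glass window on top, 100 mm diameter, 18 mm tall, origin at the centre of its underside
- jar: black plastic jar, 52 mm diameter, 85 mm tall, origin at the centre of its underside; leave alone
- brush: brush lying on the table, origin near its middle on the underside; leave alone
- carton: cardboard carton 70 by 100 by 50 mm, origin at the centre of its underside; leave alone
There are look-alikes about, which are no part of the job. Leave any blue or turquoise look-alike of the nest alone.

How it is judged:
By the outcome, as a careful person would: the job done as asked, in the order asked, and still so for the second after the job is handed in, while the arm keeps its last pose, push and grip.
It also fails if it takes over 72 s, if anything falls off the work surface, if the arm or the gripper's body presses on something with over 40 N, if the wrist force passes 120 N, or if a joint passes its speed limit or range.

### The arm

A 6-joint arm with a two-finger parallel gripper is mounted at the origin on the work surface. World frame = base frame: x ahead of the robot, y to its left, z up, the work surface at z = 0. Lengths are in mm, angles in rad, forces in N, time in s.
With the tool pointing down it reaches from about 400 to 925 mm from the base axis. Payload 12.5 kg.
Tool frame: the origin (TCP) lies at the very end of the fingers, on their centre line; the grasp point (between the pads) lies 19 mm behind it; z points along the fingers, y is the direction in which the jaws open and shut (so a half turn about z gives the same grasp; the last joint's range is limited). The gripper opens to 95 mm and grips with 3 to 60 N. Pads are 20 mm wide; open, the fingers measure 119 mm over their backs; the gripper's body (75 mm by 180 mm) begins 59 mm behind the grasp point.
Start: joints at [-0.106, 0.491, 1.559, -0, 1.092, -0.106], TCP at [625.017, 0.021, 214.661] pointing down, gripper open.
Joint ranges: [-3.1, 3.1], [-0.84, 2.19], [0.05, 2.79], [-1.13, 4.28], [0.06, 2.93], [-2.69, 2.69]. Speed limits (rad/s): [2.22, 2.22, 2.79, 3.14, 3.14, 3.14].

### API

Orientations are given as [roll, pitch, yaw] about the fixed x, y, z axes, in that order (R = Rz(yaw) Ry(pitch) Rx(roll)).
In Python, from cell import env gives the robot as it stands.
- The arm moves only by the shell command python3 -m pendant 'ROWS'. ROWS is JSON, a list that holds one entry, the list of rows, each a list of 5 numbers: the opening, from 0 (shut) to 1 (fully open), then the shift along the tool's x, y, z in m, then the turn about the tool's z in rad. A call has exactly 8 rows; each row is the pose to reach, as a shift and turn from the pose commanded when the call began, along the tool's axes at that moment; what a row does not reach only later rows make up. A row lasts 1/10 s, in which the tool goes at most 50 mm and 8.59 degrees, less where a joint would pass 70% of its speed; a pose out of reach is approached as far as the arm can. A call with a gripper value outside its range is refused whole. The fingers move at their own pace and stop on an object; the grip force is fixed at half the most. Time passes only in rows, so rows that repeat a pose let the fingers close, or fill a call up. It gives the time, the measured TCP pose, the force and the opening at its end, in the units of the state.
- env.state(): the state, without advancing time (a new reading comes with each control period).
- env.read_camera(name): name is "scene" or "side" or "wrist"; returns a dict with "image" (420x560x3 uint8, blue, green, red), "range_z" (420x560 float32, mm along the optical axis (not along the pixel's ray), 0 where there is no reading), "fx", "fy", "cx", "cy" (pixels), "rvec" (rotation vector, rad) and "tvec" (3), from world to camera coordinates, as OpenCV has them; the wrist camera has in their place "tool_from_camera" (4x4, takes a point from camera to tool coordinates, whose origin is the TCP and whose axes are the flange's). Camera axes: x right, y down, z forward; pixel columns grow to the right and rows downward; lengths in mm; the calibration is good to about 2 mm. The wrist camera is an equidistant fisheye: a pixel r from the principal point sees the ray r / f radians off the axis. A picture is of the moment at which its call begins: read the wrist's pose just before it.
- env.job_done(): hands the job in, once; it reports no verdict.
The state is a dict: "t": time; "joints": joint angles; "qvel": joint speeds; "tau": joint torques, N m; "eef_pos": TCP position; "tcp_rot": TCP orientation; "ft_force": force on the tool from outside, world axes, zero at the start; "moment": the same for the moment, N m; "opening": opening from 0.0 (shut) to 1.0 (fully open).
Only numpy, scipy, OpenCV 4.12 (cv2) and the standard library are available. Lean on these libraries where they do the work, as an engineer would, in place of code of your own. Each camera call takes 0.05 s, during which the arm holds its last target. There are 200 camera calls.

## Working session

There is one attempt and no reset: what is moved stays moved. The work goes in short steps, Python scripts to look and compute and a shell command to move; the robot and the scene stay as the last step left them, time stands still between calls to the robot, and variables do not carry over. Pictures are saved under pics/ and viewed, about 8 in all and at most 12, crops included, and the job is handed in when it is done.

```bash
mkdir -p pics; ls; python3 - <<'E'
from cell import env
import cv2,numpy as np
print(env.state())
ims=[]
for n in("scene","side"):
    c=env.read_camera(n); np.savez(n+".npz",**{k:np.array(v) for k,v in c.items()})
    cv2.imwrite(f"pics/{n}0.png",c["image"]); print(n,c["fx"],c["fy"],c["cx"],c["cy"],np.ravel(c["rvec"]),np.ravel(c["tvec"]), (c["range_z"]>0).mean())
E
```

```text
pics
{'t': 0.0, 'joints': array([-1.05600447e-01,  4.91564909e-01,  1.55947563e+00, -3.15977485e-05,
        1.09168076e+00, -1.05593873e-01]), 'qvel': array([-0.00045314,  0.00014206,  0.00057451,  0.00094457,  0.00211551,
        0.00044089]), 'tau': array([-9.52334158e-04, -6.12640929e+01, -2.58175153e+01,  6.92750537e-02,
        4.83079045e-02, -1.38641695e-05]), 'eef_pos': array([6.24747426e+02, 4.15496356e-02, 2.14049406e+02]), 'tcp_rot': array([-3.14046733e+00, -9.10899128e-05,  1.57080428e+00]), 'ft_force': array([ 0.27640309,  0.02659619, -0.15925261]), 'moment': array([-3.26002521e-02, -2.66839278e-02,  1.20572028e-05]), 'opening': 0.9959348140449554}
scene 386.03018522230195 386.03018522230195 282.8459616192968 208.8205783161852 [ 0.91593606  2.35126881 -1.22218764] [ 433.52713389 -155.39754938 1358.06425429] 0.9927295918367347
side 435.36937372476854 435.36937372476854 288.55780578548735 206.84795615657023 [ 2.31546299 -0.59806794  0.25915773] [-501.64844675  198.2487069  1040.5920851 ] 0.9961862244897959
```

View pics/scene0.png

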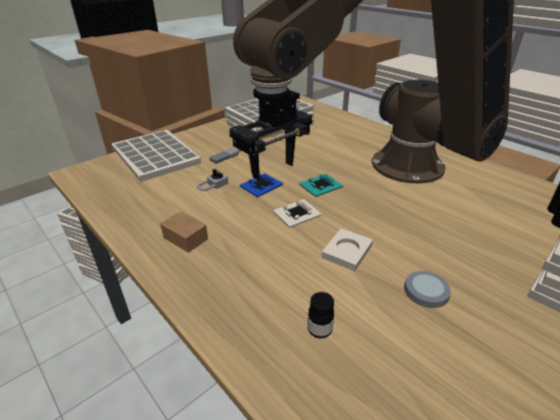

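View pics/side0.png

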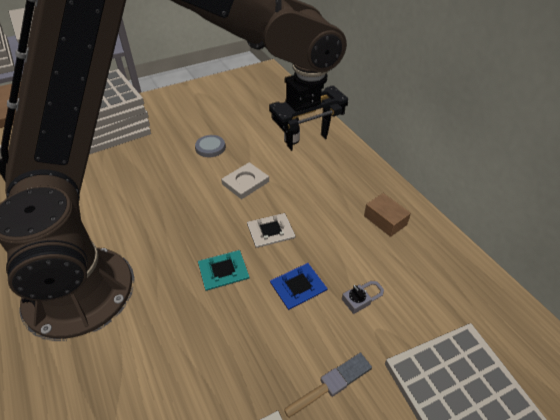

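The lock is at scene (214,181) and side (360,295). Candidate nests in side pixels:
- white square nest (271,229): matches in colour and pocket shape
- round white nest (246,180): wrong pocket
- turquoise (223,269) and blue (299,286): look-alikes

I'll measure these and confirm in a crop.

```bash
cat > h.py <<'E'
import numpy as np,cv2
from cell import env
def ext(c):
    R=cv2.Rodrigues(np.array(c["rvec"],float))[0]; return R,np.ravel(c["tvec"]).astype(float)
def plane(c,uv,z):
    "pixels -> world on plane z"
    R,t=ext(c); uv=np.atleast_2d(uv).astype(float)
    d=np.c_[(uv[:,0]-c["cx"])/c["fx"],(uv[:,1]-c["cy"])/c["fy"],np.ones(len(uv))]@R
    o=-R.T@t; return o+d*((z-o[2])/d[:,2])[:,None]
def cloud(c):
    R,t=ext(c); Z=c["range_z"].astype(float); v,u=np.indices(Z.shape)
    P=np.stack([(u-c["cx"])/c["fx"]*Z,(v-c["cy"])/c["fy"]*Z,Z],-1); return (P-t)@R
E
python3 - <<'E'
from h import *
c=dict(np.load("side.npz")); s=dict(np.load("scene.npz"))
print("scanner",plane(c,(210,145),18),plane(s,(428,287),18))
print("lock",plane(c,(357,294),28),plane(s,(217,180),28))
print("nest",plane(c,(271,229),8),plane(s,(297,212),8))
print("carton",plane(c,(387,210),50),"jar",plane(s,(321,298),85),'brush',plane(c,[(290,410),(370,360)],10),'round',plane(c,(246,178),22))
P=cloud(c)
for name,(u0,u1,v0,v1) in dict(lock=(335,390,275,315),nest=(243,300,210,250)).items():
    Q=P[v0:v1,u0:u1]; m=Q[...,2]>5; q=Q[m]; print(name,q.min(0),q.max(0),q.mean(0))
im=c["image"]
a=cv2.resize(im[265:325,330:400],None,fx=5.7,fy=5.7,interpolation=cv2.INTER_CUBIC)
b=cv2.resize(im[200:260,236:306],None,fx=5.7,fy=5.7,interpolation=cv2.INTER_CUBIC)
cv2.imwrite("pics/crop1.png",np.hstack([a,b]))
E
```

```text
scanner [[479.4168951  347.17163777  18.        ]] [[487.21832761 365.56559427  18.        ]]
lock [[ 564.17138741 -343.65076319   28.        ]] [[ 575.72709917 -320.82969689   28.        ]]
nest [[489.5048623  -55.97229483   8.        ]] [[491.32353496 -46.14403251   8.        ]]
carton [[ 777.5643233  -177.77339292   50.        ]] jar [[733.12047155 265.08255523  85.        ]] brush [[ 304.85161094 -487.57722596   10.        ]
 [ 502.22262813 -481.44892134   10.        ]] round [[511.88245937 145.56725878  22.        ]]
lock [ 144.18227467 -743.75481545    5.09203628] [ 633.22307194 -274.49989831  894.32983159] [ 559.92370344 -358.68399115   43.88151507]
nest [ 144.18227467 -743.75481545    5.0055878 ] [ 5.49437706e+02 -4.03776907e-01  8.94329832e+02] [483.05931989 -64.21920242  19.79070881]
```

View pics/crop1.png

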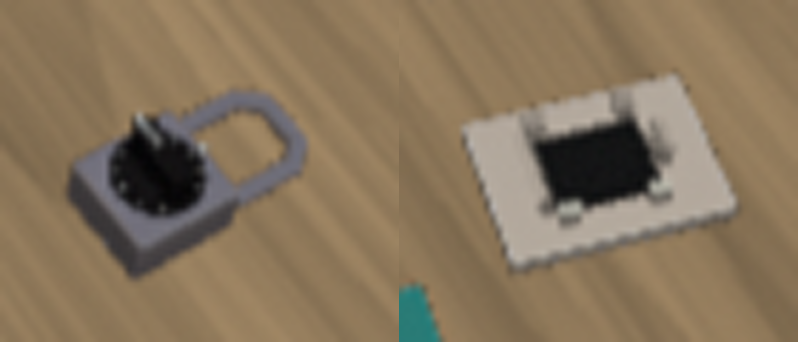

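The crop confirms the lock (dial up, shackle towards image right) and the white nest with a square, dark-floored pocket. Now a look from above with the wrist camera.

```bash
python3 -m pendant '[[[1,-0.02,-0.04,0,0],[1,-0.04,-0.08,0,0],[1,-0.06,-0.11,0,0],[1,-0.06,-0.11,0,0],[1,-0.06,-0.11,0,0],[1,-0.06,-0.11,0,0],[1,-0.06,-0.11,0,0],[1,-0.06,-0.11,0,0]]]'
cat >> h.py <<'E'
from scipy.spatial.transform import Rotation as Rot
def wsnap(name):
    s=env.state(); c=env.read_camera("wrist"); c["eef"]=s["eef_pos"]; c["rot"]=s["tcp_rot"]
    np.savez(name+".npz",**{k:np.array(v) for k,v in c.items()}); cv2.imwrite(f"pics/{name}.png",c["image"])
    return c
def wray(c,uv):
    uv=np.atleast_2d(uv).astype(float); x=uv[:,0]-c["cx"]; y=uv[:,1]-c["cy"]; r=np.hypot(x,y); th=r/c["fx"]
    k=np.sin(th)/np.maximum(r,1e-9); d=np.c_[x*k,y*k,np.cos(th)]
    T=np.eye(4); T[:3,:3]=Rot.from_euler("xyz",np.ravel(c["rot"])).as_matrix(); T[:3,3]=c["eef"]; T=T@c["tool_from_camera"]
    return T[:3,3],d@T[:3,:3].T
def wplane(c,uv,z):
    o,d=wray(c,uv); return o+d*((z-o[2])/d[:,2])[:,None]
def topview(c,x0,x1,y0,y1,z,s=4):
    "orthographic warp on plane z; world x right, y up, s px/mm"
    T=np.eye(4); T[:3,:3]=Rot.from_euler("xyz",np.ravel(c["rot"])).as_matrix(); T[:3,3]=c["eef"]; T=np.linalg.inv(T@c["tool_from_camera"])
    X,Y=np.meshgrid(np.arange(x0,x1,1/s),np.arange(y1,y0,-1/s)); P=np.stack([X,Y,0*X+z],-1)@T[:3,:3].T+T[:3,3]
    rr=np.hypot(P[...,0],P[...,1]); th=np.arctan2(rr,P[...,2]); k=th*c["fx"]/np.maximum(rr,1e-9)
    return cv2.remap(c["image"],(P[...,0]*k+c["cx"]).astype(np.float32),(P[...,1]*k+c["cy"]).astype(np.float32),cv2.INTER_LINEAR)
E
python3 - <<'E'
from h import *
c=wsnap("w1"); print(c["eef"],c["rot"],c["fx"],c["cx"],c["cy"],c["tool_from_camera"])
cv2.imwrite("pics/w1t.png",np.hstack([c["image"],]))
E
```

```text
t: 0.9
eef_pos: [515.5, -59.5, 214.4]
tcp_rot: [-3.141, -0.0, 1.572]
ft_force: [0.9, 0.3, 0.3]
opening: 1.001
[515.46853155 -59.54783543 214.35014734] [-3.14135088e+00 -1.08034175e-04  1.57159595e+00] 325.19226210127806 277.6016135763366 211.12207160120713 [[ 7.92506004e-04 -9.56958828e-01 -2.90222629e-01  8.17195001e+01]
 [ 9.99998346e-01  2.83362375e-04  1.79634017e-03  5.10678311e-01]
 [-1.63678541e-03 -2.90223573e-01  9.56957470e-01 -1.70260584e+02]
 [ 0.00000000e+00  0.00000000e+00  0.00000000e+00  1.00000000e+00]]
```

View pics/w1.png

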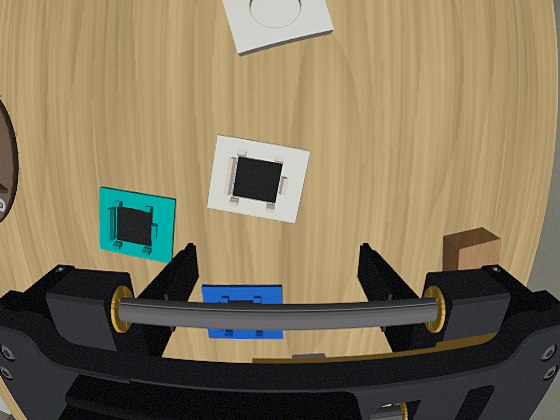

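The nest is at about (258,179): its long wall is on the left and its short middle block on the right, so nest +x points image right (about world +x). I'll measure it and move to the lock.

```bash
python3 - <<'E'
from h import *
c=dict(np.load("w1.npz"))
im=c["image"].astype(int); m=((im.min(-1)>150)&(im.max(-1)-im.min(-1)<45)).astype(np.uint8)
m[:,:195]=0;m[:125]=0;m[235:]=0;m[:,320:]=0
m=cv2.morphologyEx(m,cv2.MORPH_OPEN,np.ones((3,3),np.uint8))
k=max(cv2.findContours(m,0,2)[0],key=cv2.contourArea)[:,0]
p=wplane(c,k,8)[:,:2].astype(np.float32); print("plate",cv2.minAreaRect(p))
d=(im.max(-1)<60).astype(np.uint8); d[:,:215]=0; d[:145]=0; d[215:]=0; d[:,300:]=0
k=max(cv2.findContours(d,0,2)[0],key=cv2.contourArea)[:,0]
print("pocket",cv2.minAreaRect(wplane(c,k,8)[:,:2].astype(np.float32)))
E
python3 -m pendant '[[[1,-0.05,0.006,0,0],[1,-0.1,0.012,0,0],[1,-0.15,0.018,0,0],[1,-0.2,0.024,0,0],[1,-0.25,0.03,0,0],[1,-0.3,0.036,0,0],[1,-0.34,0.045,0,0],[1,-0.34,0.045,0,0]]]'
python3 -m pendant '[[[1,0,0,0,0],[1,0,0,0,0],[1,0,0,0,0],[1,0,0,0,0],[1,0,0,0,0],[1,0,0,0,0],[1,0,0,0,0],[1,0,0,0,0]]]'
python3 - <<'E'
from h import *
c=wsnap("w2"); print(c["eef"],c["rot"])
cv2.imwrite("pics/w2t.png",topview(c,500,680,-410,-270,28,4))
E
```

```text
plate ((491.6365966796875, -52.96074676513672), (90.21520233154297, 109.90518188476562), 79.49433135986328)
pocket ((491.8918151855469, -52.71653366088867), (48.020103454589844, 51.743709564208984), 79.5608901977539)
t: 1.75
eef_pos: [560.1, -404.6, 213.3]
tcp_rot: [-3.141, 0.001, 1.567]
ft_force: [-0.4, -0.2, 0.6]
opening: 1.003
t: 2.55
eef_pos: [560.0, -399.9, 214.7]
tcp_rot: [3.142, -0.0, 1.571]
ft_force: [0.3, -0.4, 0.1]
opening: 1.0
[ 560.00881703 -399.93600513  214.66156821] [ 3.14151908e+00 -5.37518458e-06  1.57079615e+00]
```

View pics/w2t.png

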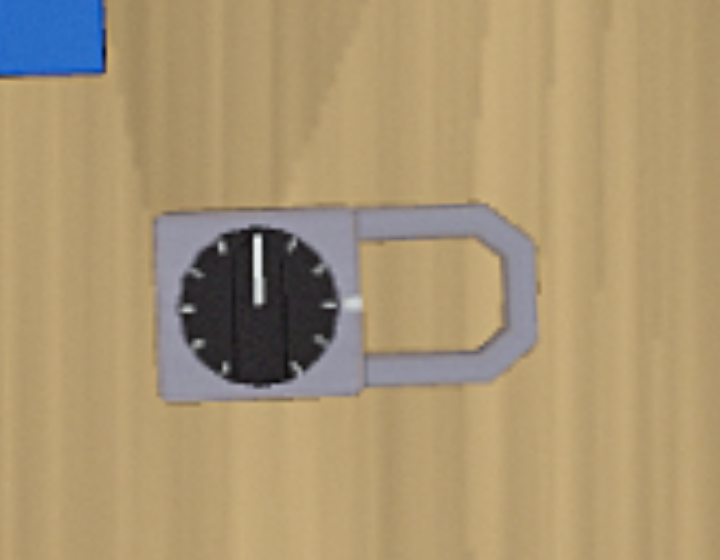

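From above, the case spans (158–361, 208–402) px, so its centre is at world (564.7, −346.2) with yaw ≈ +0.035. The nose points at (258,232), so the dial is at ≈ +1.54 rad (3 notches). The nest is at (491.7, −52.9) with yaw −0.183. Next I turn the tool to yaw 0.035 above the lock.

```bash
python3 -m pendant '[[[1,0.01,0.001,0,0.14],[1,0.02,0.002,0.02,0.28],[1,0.03,0.003,0.04,0.42],[1,0.04,0.004,0.06,0.56],[1,0.0538,0.0047,0.08,0.7],[1,0.0538,0.0047,0.1,0.84],[1,0.0538,0.0047,0.1,0.98],[1,0.0538,0.0047,0.1,1.12]]]'
python3 -m pendant '[[[1,0,0,0.01,0.14],[1,0,0,0.02,0.28],[1,0,0,0.03,0.416],[1,0,0,0.04,0.416],[1,0,0,0.04,0.416],[1,0,0,0.04,0.416],[1,0,0,0.04,0.416],[1,0,0,0.04,0.416]]]'
python3 - <<'E'
from h import *
print(env.state()["joints"])
E
```

```text
t: 3.4
eef_pos: [564.6, -345.9, 113.9]
tcp_rot: [-3.141, 0.0, 0.445]
ft_force: [0.1, 0.5, 0.2]
opening: 0.997
t: 4.2
eef_pos: [564.9, -346.3, 75.2]
tcp_rot: [3.141, -0.001, 0.036]
ft_force: [0.1, -0.6, 1.2]
opening: 1.001
[-6.49594325e-01  6.94357417e-01  1.58640785e+00  4.31059435e-05
  8.59952769e-01  8.85292833e-01]
```

```bash
python3 -m pendant '[[[1,0,0,0.03,0],[1,0,0,0.055,0],[1,0,0,0.0715,0],[1,0,0,0.0715,0],[0,0,0,0.0715,0],[0,0,0,0.0715,0],[0,0,0,0.0715,0],[0,0,0,0.0715,0]]]'
python3 -m pendant '[[[0,0,0,0,0],[0,0,0,0,0],[0,0,0,0,0],[0,0,0,-0.02,0],[0,0,0,-0.05,0],[0,0,0,-0.09,0],[0,0,0,-0.09,0],[0,0,0,-0.09,0]]]'
```

```text
t: 5.0
eef_pos: [564.9, -346.3, 3.6]
tcp_rot: [3.141, -0.001, 0.035]
ft_force: [0.3, 1.3, 0.5]
opening: 0.724
t: 5.8
eef_pos: [564.6, -346.1, 93.3]
tcp_rot: [3.141, -0.001, 0.035]
ft_force: [-0.5, 0.6, -4.0]
opening: 0.505
```

```bash
python3 -m pendant '[[[0,-0.01,-0.045,0,0.03],[0,-0.02,-0.09,0,0.06],[0,-0.03,-0.135,0,0.09],[0,-0.04,-0.18,0,0.12],[0,-0.05,-0.225,0,0.16],[0,-0.06,-0.265,0,0.2],[0,-0.0627,-0.2957,0,0.218],[0,-0.0627,-0.2957,0,0.218]]]'
python3 -m pendant '[[[0,0,0,0,0],[0,0,0,0,0],[0,0,0,0,0],[0,0,0,0,0],[0,0,0,0,0],[0,0,0,0,0],[0,0,0,0,0],[0,0,0,0,0]]]'
python3 - <<'E'
from h import *
c=wsnap("w3"); e=c["eef"]; print(e,c["rot"])
# lock in hand: view on plane of case top (~ TCP+24.5)
a=topview(c,e[0]-60,e[0]+70,e[1]-50,e[1]+50,e[2]+24.5,5)
cv2.imwrite("pics/w3t.png",a)
E
```

```text
t: 6.6
eef_pos: [489.9, -49.6, 91.8]
tcp_rot: [-3.141, 0.004, -0.181]
ft_force: [-0.4, -0.3, -3.8]
opening: 0.498
t: 7.4
eef_pos: [491.8, -52.9, 93.2]
tcp_rot: [3.142, -0.0, -0.183]
ft_force: [0.2, -0.1, -3.3]
opening: 0.503
[491.7733338  -52.87871965  93.1905058 ] [ 3.14157896e+00 -1.53902832e-04 -1.83191644e-01]
```

View pics/w3t.png

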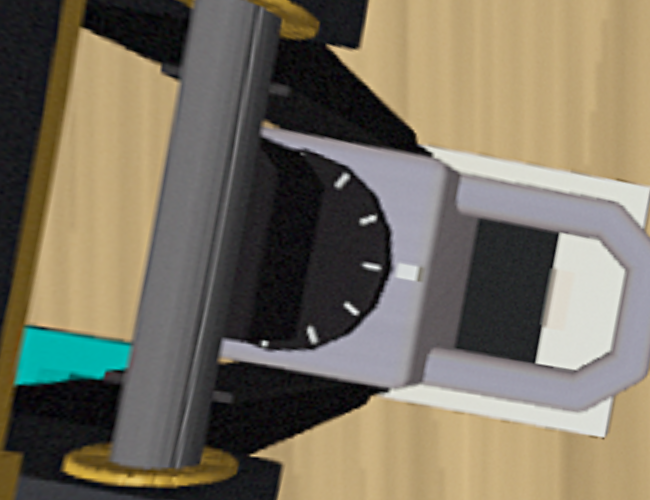

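The lock is held squarely: rib at (408,271) and front edge at about (425,272), on the tool axis to within 1 mm. The nest pocket lies below. Next I lower it.

```bash
python3 -m pendant '[[[0,0,0,0.03,0],[0,0,0,0.055,0],[0,0,0,0.06,0],[0,0,0,0.065,0],[0,0,0,0.07,0],[0,0,0,0.072,0],[0,0,0,0.074,0],[0,0,0,0.074,0]]]'
python3 -m pendant '[[[0,0,0,0.002,0],[0,0,0,0.004,0],[0,0,0,0.006,0],[0,0,0,0.0075,0],[0,0,0,0.008,0],[0,0,0,0.008,0],[0,0,0,0.008,0],[0,0,0,0.008,0]]]'
```

```text
t: 8.25
eef_pos: [491.9, -52.9, 19.4]
tcp_rot: [3.142, -0.001, -0.183]
ft_force: [0.0, -1.1, -3.2]
opening: 0.506
t: 9.05
eef_pos: [491.7, -52.8, 11.2]
tcp_rot: [-3.142, -0.0, -0.183]
ft_force: [-1.1, 0.6, -0.2]
opening: 0.507
```

Contact came at the expected seating height. I'll release, rise, turn to the dial orientation and look.

```bash
python3 -m pendant '[[[1,0,0,0,0],[1,0,0,0,0],[1,0,0,0,0],[1,0,0,0,0],[1,0,0,-0.02,0],[1,0,0,-0.06,0],[1,0,0,-0.1,0],[1,0,0,-0.12,-0.14]]]'
python3 -m pendant '[[[1,0,0,-0.01,-0.14],[1,0,0,-0.02,-0.28],[1,0,0,-0.02,-0.42],[1,0,0,-0.02,-0.56],[1,0,0,-0.02,-0.7],[1,0,0,-0.02,-0.84],[1,0,0,-0.02,-0.98],[1,0,0,-0.02,-1.12]]]'
python3 -m pendant '[[[1,-0.03,0,0,-0.14],[1,-0.06,0,0,-0.28],[1,-0.06,0,0,-0.31],[1,-0.06,0,0,-0.31],[1,-0.06,0,0,-0.31],[1,-0.06,0,0,-0.31],[1,-0.06,0,0,-0.31],[1,-0.06,0,0,-0.31]]]'
python3 - <<'E'
from h import *
c=wsnap("w4"); print(c["eef"],c["rot"])
cv2.imwrite("pics/w4t.png",topview(c,440,580,-105,0,36,5))
E
```

```text
t: 9.85
eef_pos: [492.5, -53.0, 134.0]
tcp_rot: [3.141, -0.003, -0.042]
ft_force: [0.1, -0.3, 0.4]
opening: 0.999
t: 10.65
eef_pos: [491.7, -52.8, 151.2]
tcp_rot: [3.141, -0.0, 1.082]
ft_force: [-0.3, 0.3, 0.3]
opening: 0.997
t: 11.45
eef_pos: [463.5, -105.3, 151.1]
tcp_rot: [3.141, -0.0, 1.387]
ft_force: [-0.6, 0.1, -0.7]
opening: 1.002
[ 463.48259206 -105.31130632  151.11901893] [ 3.14148340e+00 -1.34869186e-05  1.38696288e+00]
```

View pics/w4t.png

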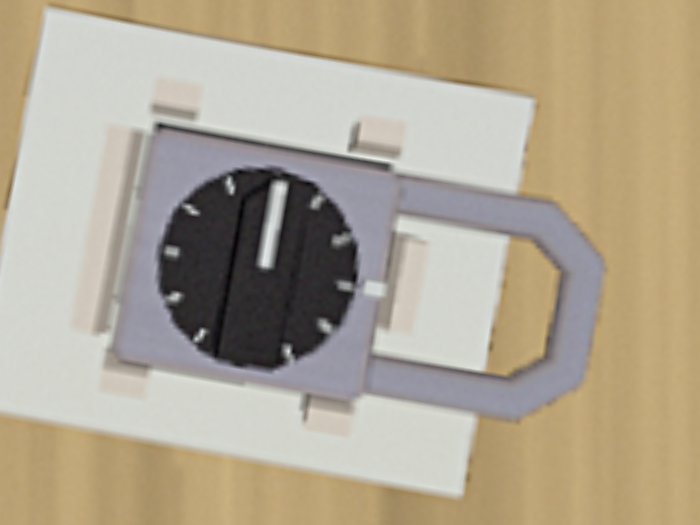

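The lock sits square and inside the walls. The dial centre is at (258,268), i.e. world (491.6, −53.2), and the nose at (281,181) gives an angle of 1.572 rad, which is three notches. Now I grip the bar.

```bash
python3 - <<'E'
from h import *
c=dict(np.load("w4.npz")); o,_=wray(c,[[0,0]]); T=Rot.from_euler("xyz",c["rot"]).as_matrix()@c["tool_from_camera"][:3,:3]
v,u=np.indices(c["range_z"].shape); uv=np.c_[u.ravel(),v.ravel()]
o,d=wray(c,uv); P=o+d*(c["range_z"].ravel()/(d@T[:,2]))[:,None]
for nm,x,y in(("case",*( [491.6,-53]+np.array([22,-22])@np.array([[.983,-.182],[.182,.983]]))),("case2",*( [491.6,-53]+np.array([-22,22])@np.array([[.983,-.182],[.182,.983]]))),("plate",450,-20),("disc",479,-53),("table",560,-90)):
    m=np.hypot(P[:,0]-x,P[:,1]-y)<2.5; print(nm,m.sum(),np.median(P[m,2]))
E
python3 -m pendant '[[[0.6,0.03,0.009,0.03,0],[0.6,0.0567,0.018,0.06,0],[0.5,0.0567,0.018,0.085,0],[0.5,0.0567,0.018,0.1,0],[0.5,0.0567,0.018,0.109,0],[0.5,0.0567,0.018,0.109,0],[0.5,0.0567,0.018,0.109,0],[0.5,0.0567,0.018,0.109,0]]]'
python3 -m pendant '[[[0,0,0,0,0],[0,0,0,0,0],[0,0,0,0,0],[0,0,0,0,0],[0,0,0,0,0],[0,0,0,0,0],[0,0,0,0,0],[0,0,0,0,0]]]'
```

```text
case 19 35.97570244411122
case2 24 35.93263604150769
plate 21 8.279837993838441
disc 24 40.73453861084033
table 17 0.18197131540807732
t: 12.3
eef_pos: [491.8, -53.4, 43.0]
tcp_rot: [3.14, 0.0, 1.387]
ft_force: [0.5, 0.3, -0.2]
opening: 0.501
t: 13.1
eef_pos: [491.2, -53.2, 42.1]
tcp_rot: [-3.141, -0.0, 1.387]
ft_force: [-1.8, 0.6, -0.1]
opening: 0.127
```

The case top is at 36.0 mm, so the lock is fully seated, and the bar is gripped (opening 12 mm). I'll turn it clockwise, one notch per dwell.

```bash
python3 -m pendant '[[[0,0,0,0,0.13],[0,0,0,0,0.26],[0,0,0,0,0.39],[0,0,0,0,0.524],[0,0,0,0,0.524],[0,0,0,0,0.524],[0,0,0,0,0.524],[0,0,0,0,0.524]]]'
python3 -m pendant '[[[0,0,0,0,0.13],[0,0,0,0,0.26],[0,0,0,0,0.39],[0,0,0,0,0.524],[0,0,0,0,0.524],[0,0,0,0,0.524],[0,0,0,0,0.524],[0,0,0,0,0.524]]]'
python3 -m pendant '[[[0,0,0,0,0.13],[0,0,0,0,0.26],[0,0,0,0,0.39],[0,0,0,0,0.524],[0,0,0,0,0.524],[0,0,0,0,0.524],[0,0,0,0,0.524],[0,0,0,0,0.524]]]'
python3 -c "
from h import *
s=env.state();print(s['moment'],s['joints'])"
```

```text
t: 13.9
eef_pos: [491.4, -53.2, 42.1]
tcp_rot: [3.142, -0.0, 0.865]
ft_force: [-0.7, 0.7, -3.8]
opening: 0.125
t: 14.7
eef_pos: [491.4, -53.2, 42.2]
tcp_rot: [3.142, -0.0, 0.341]
ft_force: [-0.7, -0.3, -2.9]
opening: 0.122
t: 15.5
eef_pos: [491.4, -53.2, 42.1]
tcp_rot: [-3.142, -0.0, -0.183]
ft_force: [-0.5, 0.6, -2.4]
opening: 0.124
[ 0.13668561  0.1684186  -0.02396551] [-2.41597171e-01  5.72765114e-01  2.03555378e+00  5.99652311e-05
  5.33205514e-01  1.51230429e+00]
```

```bash
python3 -m pendant '[[[0.5,0,0,0,0],[0.5,0,0,0,0],[0.5,0,0,0,0],[0.5,0,0,-0.02,0],[0.5,0,0,-0.06,0],[0.5,0,0,-0.1,0],[0.5,0,0,-0.109,-0.14],[0.5,0,0,-0.109,-0.28]]]'
python3 -m pendant '[[[0.4,0,0.01,0,-0.14],[0.4,0,0.02,0,-0.28],[0.4,0,0.03,0,-0.42],[0.4,0,0.04,0,-0.56],[0.4,0,0.05,0,-0.7],[0.4,0,0.06,0,-0.84],[0.4,0,0.06,0,-0.98],[0.4,0,0.06,0,-1.12]]]'
python3 -m pendant '[[[0.4,0,0,0,-0.14],[0.4,0,0,0,-0.171],[0.4,0,0,0,-0.171],[0.4,0,0,0,-0.171],[0.4,0,0,0,-0.171],[0.4,0,0,0,-0.171],[0.4,0,0,0,-0.171],[0.4,0,0,0,-0.171]]]'
python3 - <<'E'
from h import *
c=wsnap("w5"); print(c["eef"],c["rot"])
cv2.imwrite("pics/w5t.png",topview(c,440,580,-105,0,36,5))
E
```

```text
t: 16.3
eef_pos: [492.2, -53.4, 153.3]
tcp_rot: [3.14, -0.004, 0.101]
ft_force: [-0.2, -0.5, -0.2]
opening: 0.5
t: 17.1
eef_pos: [497.1, -113.3, 151.2]
tcp_rot: [3.141, -0.0, 1.22]
ft_force: [0.6, -0.2, 0.6]
opening: 0.396
t: 17.9
eef_pos: [497.1, -113.0, 151.2]
tcp_rot: [3.141, -0.0, 1.386]
ft_force: [-0.6, -0.0, 1.3]
opening: 0.403
[ 497.08551869 -112.96188129  151.15890902] [ 3.14147173e+00 -1.74011542e-05  1.38558562e+00]
```

View pics/w5t.png

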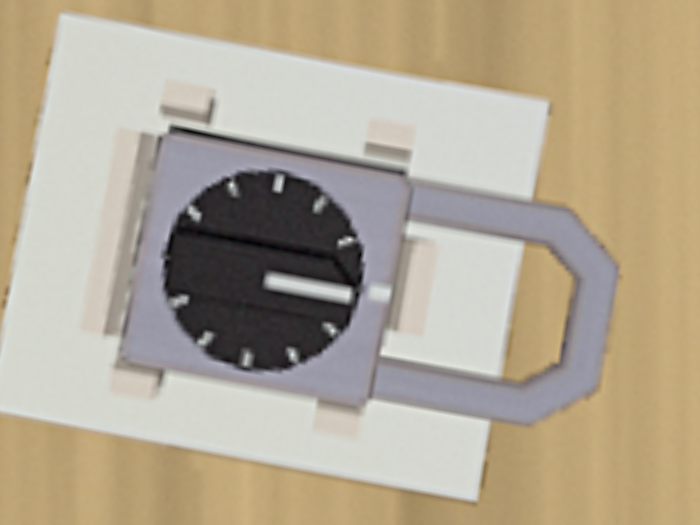

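The nose line (265,281)→(350,295) points at the rib (380,292), so the dial is home. Next I go to the shackle's cross bar.

```bash
python3 -m pendant '[[[0.35,0.02,0.018,0.02,0],[0.35,0.04,0.036,0.05,0],[0.35,0.058,0.0515,0.08,0],[0.35,0.058,0.0515,0.1,0],[0.35,0.058,0.0515,0.1,0],[0.35,0.058,0.0515,0.1,0],[0.35,0.058,0.0515,0.1,0],[0.35,0.058,0.0515,0.1,0]]]'
python3 -m pendant '[[[0.35,0,0,0.015,0],[0.35,0,0,0.03,0],[0.35,0,0,0.04,0],[0.35,0,0,0.04,0],[0.35,0,0,0.04,0],[0,0,0,0.04,0],[0,0,0,0.04,0],[0,0,0,0.04,0]]]'
python3 -m pendant '[[[0,0,0,0,0],[0,0,0,0,0],[0,0,0,0,0],[0,0,0,0,0],[0,0,0,0,0],[0,0,0,0,0],[0,0,0,0,0],[0,0,0,0,0]]]'
```

```text
t: 18.75
eef_pos: [558.7, -65.8, 52.5]
tcp_rot: [3.139, 0.0, 1.385]
ft_force: [0.3, 0.2, -0.7]
opening: 0.356
t: 19.55
eef_pos: [558.6, -65.5, 11.6]
tcp_rot: [3.141, 0.0, 1.386]
ft_force: [-0.3, 1.2, 0.7]
opening: 0.147
t: 20.35
eef_pos: [558.5, -65.5, 11.2]
tcp_rot: [3.141, 0.0, 1.386]
ft_force: [1.2, -1.2, 1.7]
opening: 0.089
```

```bash
python3 -m pendant '[[[0,0,0.003,0,0],[0,0,0.006,0,0],[0,0,0.009,0,0],[0,0,0.012,0,0],[0,0,0.014,0,0],[0,0,0.016,0,0],[0,0,0.016,0,0],[0,0,0.016,0,0]]]'
python3 -m pendant '[[[0,0,0.001,0,0],[0,0,0.002,0,0],[0,0,0.0025,0,0],[0,0,0.003,0,0],[0,0,0.003,0,0],[0,0,0.003,0,0],[0,0,0.003,0,0],[0,0,0.003,0,0]]]'
```

```text
t: 21.15
eef_pos: [574.5, -68.4, 11.2]
tcp_rot: [3.141, 0.0, 1.386]
ft_force: [1.0, -1.8, 1.4]
opening: 0.088
t: 21.95
eef_pos: [576.7, -68.8, 11.0]
tcp_rot: [-3.141, -0.0, 1.386]
ft_force: [-4.8, -0.2, 0.1]
opening: 0.082
```

```bash
python3 -m pendant '[[[0,0,0.0005,0,0],[0,0,0.001,0,0],[0,0,0.0015,0,0],[0,0,0.002,0,0],[0,0,0.002,0,0],[0,0,0.002,0,0],[0,0,0.002,0,0],[0,0,0.002,0,0]]]'
```

```text
t: 22.75
eef_pos: [576.9, -68.7, 10.5]
tcp_rot: [-3.137, -0.0, 1.386]
ft_force: [-10.9, 1.1, 0.0]
opening: 0.088
```

Hard stop reached: 11 N with no more travel. I'll relax, release, rise and look.

```bash
python3 -m pendant '[[[0,0,-0.002,0,0],[0,0,-0.002,0,0],[0.35,0,-0.002,0,0],[0.35,0,-0.002,0,0],[0.35,0,-0.002,0,0],[0.35,0,-0.002,-0.03,0],[0.35,-0.02,-0.02,-0.07,0],[0.35,-0.05,-0.05,-0.11,0]]]'
python3 -m pendant '[[[1,-0.01,-0.03,-0.03,0],[1,-0.01,-0.03,-0.03,0],[1,-0.01,-0.03,-0.03,0],[1,-0.01,-0.03,-0.03,0],[1,-0.01,-0.03,-0.03,0],[1,-0.01,-0.03,-0.03,0],[1,-0.01,-0.03,-0.03,0],[1,-0.01,-0.03,-0.03,0]]]'
python3 - <<'E'
from h import *
c=wsnap("w6"); print(c["eef"],c["rot"])
cv2.imwrite("pics/w6t.png",topview(c,450,600,-110,0,36,5))
E
```

```text
t: 23.55
eef_pos: [526.3, -105.9, 116.8]
tcp_rot: [3.14, 0.0, 1.387]
ft_force: [0.3, -0.6, 0.6]
opening: 0.349
t: 24.35
eef_pos: [494.4, -110.0, 145.0]
tcp_rot: [-3.141, -0.0, 1.386]
ft_force: [0.3, -0.4, -0.1]
opening: 0.961
[ 494.39420375 -110.00438152  145.03887321] [-3.14098540e+00 -1.28296676e-04  1.38601710e+00]
```

View pics/w6t.png

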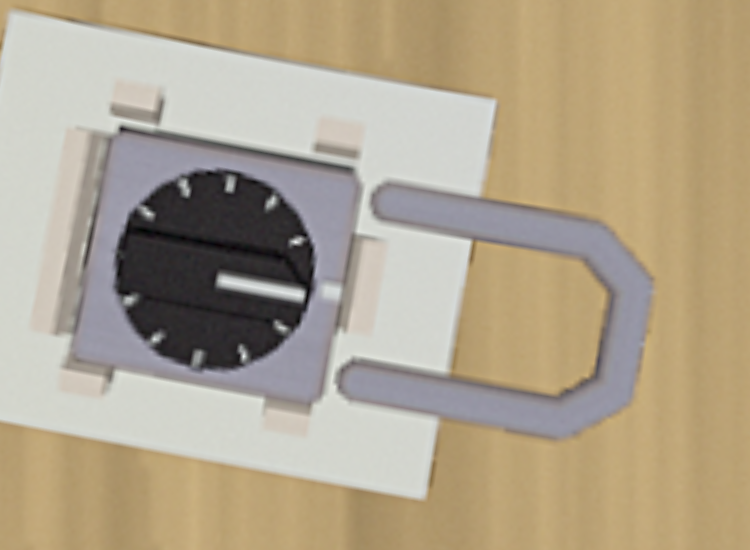

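Shackle fully out, with the bow at about (630,300) and the leg ends clear of the case. The dial nose is still at the rib and the case still seated. Next I grip the case, and measure the scanner from the stored depth clouds.

```bash
python3 -m pendant '[[[1,0.02,-0.005,0,0.14],[1,0.04,-0.009,0,0.28],[1,0.0555,-0.0118,0,0.42],[1,0.0555,-0.0118,0,0.56],[1,0.0555,-0.0118,0,0.7],[1,0.0555,-0.0118,0,0.84],[1,0.0555,-0.0118,0,0.98],[1,0.0555,-0.0118,0,1.12]]]'
python3 -m pendant '[[[1,0,0,0.01,0.14],[1,0,0,0.02,0.28],[1,0,0,0.04,0.42],[1,0,0,0.06,0.449],[1,0,0,0.08,0.449],[1,0,0,0.08,0.449],[1,0,0,0.08,0.449],[1,0,0,0.08,0.449]]]'
python3 - <<'E'
from h import *
print(env.state()["joints"])
for n,z in(("scene",0),("side",0)):
    c=dict(np.load(n+".npz")); P=cloud(c)
    m=(np.hypot(P[...,0]-483,P[...,1]-355)<90)&(P[...,2]>13)&(P[...,2]<24)
    k=P[m][:,:2].astype(np.float32); v,u=np.nonzero(m)
    (cx,cy),r=cv2.minEnclosingCircle(k); print(n,m.sum(),k.mean(0),(cx,cy),r,np.median(P[m][:,2]),(u.mean(),v.mean()))
E
```

```text
t: 25.2
eef_pos: [493.0, -53.4, 145.4]
tcp_rot: [3.142, -0.0, 0.26]
ft_force: [-0.2, -0.0, -0.0]
opening: 0.999
t: 26.0
eef_pos: [493.4, -53.5, 66.3]
tcp_rot: [3.142, -0.001, -0.183]
ft_force: [0.1, -0.5, 0.5]
opening: 1.001
[-2.41168795e-01  5.30680505e-01  2.01630800e+00  5.99733124e-05
  5.93279396e-01  1.51265259e+00]
scene 1125 [487.56088 363.45746] (483.692626953125, 361.229248046875) 49.31462478637695 18.44997856555853 (np.float64(427.1617777777778), np.float64(286.65866666666665))
side 451 [480.25327 354.07013] (482.5103759765625, 356.8715515136719) 50.42715835571289 17.868053406948768 (np.float64(209.42128603104211), np.float64(143.8470066518847))
```

```bash
python3 -m pendant '[[[1,0,0,0.025,0],[1,0,0,0.045,0],[1,0,0,0.0545,0],[1,0,0,0.0545,0],[0,0,0,0.0545,0],[0,0,0,0.0545,0],[0,0,0,0.0545,0],[0,0,0,0.0545,0]]]'
python3 -m pendant '[[[0,0,0,0,0],[0,0,0,0,0],[0,0,0,0,0],[0,0,0,-0.005,0],[0,0,0,-0.015,0],[0,0,0,-0.03,0],[0,0,0,-0.06,0],[0,0,0,-0.1,0]]]'
```

```text
t: 26.8
eef_pos: [493.2, -53.4, 11.5]
tcp_rot: [3.142, -0.001, -0.183]
ft_force: [-0.7, 1.2, 0.8]
opening: 0.722
t: 27.6
eef_pos: [492.0, -53.2, 111.6]
tcp_rot: [-3.141, 0.003, -0.183]
ft_force: [1.1, 0.5, -2.7]
opening: 0.504
```

```bash
python3 -m pendant '[[[0,-0.01,-0.02,-0.02,0],[0,-0.03,-0.06,-0.042,0],[0,-0.045,-0.105,-0.042,0],[0,-0.06,-0.15,-0.042,0],[0,-0.08,-0.195,-0.042,0],[0,-0.1,-0.24,-0.042,0],[0,-0.117,-0.275,-0.042,0],[0,-0.117,-0.2864,-0.042,0]]]'
python3 -m pendant '[[[0,0,0,0,0],[0,0,0,0,0],[0,0,0,0,0],[0,0,0,0,0],[0,0,0,0,0],[0,0,0,0,0],[0,0,0,0,0],[0,0,0,0,0]]]'
python3 - <<'E'
from h import *
c=wsnap("w7"); print(c["eef"],c["rot"])
T=Rot.from_euler("xyz",c["rot"]).as_matrix()@c["tool_from_camera"][:3,:3]
v,u=np.indices(c["range_z"].shape); o,d=wray(c,np.c_[u.ravel(),v.ravel()])
P=o+d*(c["range_z"].ravel()/(d@T[:,2]))[:,None]
m=(np.hypot(P[:,0]-483,P[:,1]-359)<80)&(P[:,2]>12)&(P[:,2]<24); k=P[m][:,:2].astype(np.float32)
print(m.sum(),cv2.minEnclosingCircle(k),k.mean(0),np.median(P[m][:,2]),u.ravel()[m].mean(),v.ravel()[m].mean())
E
```

```text
t: 28.4
eef_pos: [428.2, 252.3, 153.6]
tcp_rot: [-3.141, 0.0, -0.18]
ft_force: [0.2, -0.1, -2.8]
opening: 0.502
t: 29.2
eef_pos: [430.1, 249.5, 152.9]
tcp_rot: [3.142, -0.0, -0.183]
ft_force: [-0.3, 0.2, -2.9]
opening: 0.501
[430.07342597 249.45103081 152.93219498] [ 3.14157904e+00 -3.97926970e-05 -1.83321267e-01]
6606 ((484.5314636230469, 358.0888366699219), 48.48552322387695) [485.35147 355.22482] 18.569395292675495 162.40054495912807 168.10853769300635
```

View pics/w7.png

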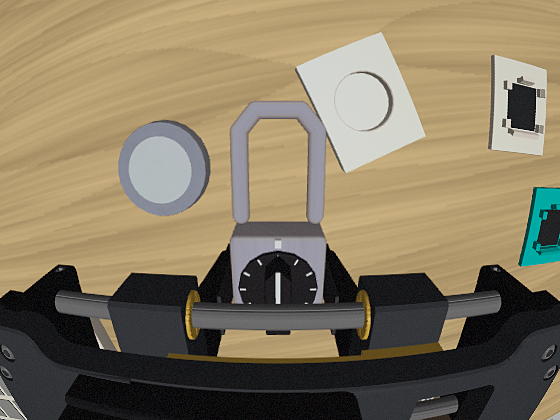

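The scanner is seen at (162,168), world (484, 358.5). The lock is held level and open, with the nose at the rib. Now I centre it over the scanner.

```bash
python3 -m pendant '[[[0,0.01,-0.025,0,0],[0,0.02,-0.06,0,0],[0,0.027,-0.09,0,0],[0,0.0331,-0.11,-0.0005,0],[0,0.0331,-0.117,-0.0005,0],[0,0.0331,-0.117,-0.0005,0],[0,0.0331,-0.117,-0.0005,0],[0,0.0331,-0.117,-0.0005,0]]]'
python3 -m pendant '[[[0,0,0,0,0],[0,0,0,0,0],[0,0,0,0,0],[0,0,0,0,0],[0,0,0,0,0],[0,0,0,0,0],[0,0,0,0,0],[0,0,0,0,0]]]'
python3 - <<'E'
from h import *
s=env.read_camera("scene"); d=env.read_camera("side")
a=cv2.resize(s["image"][190:320,350:500],(450,390)); b=cv2.resize(d["image"][50:180,150:266],(348,390))
cv2.imwrite("pics/fin.png",np.hstack([a,b]))
# case top steel seen by cameras: points near z=178
for n,c in(("scene",s),("side",d)):
    P=cloud(c); m=(np.hypot(P[...,0]-484,P[...,1]-358)<30)&(P[...,2]>172)&(P[...,2]<181); print(n,m.sum(),P[m].mean(0))
E
```

```text
t: 30.05
eef_pos: [483.6, 357.7, 153.5]
tcp_rot: [3.141, 0.0, -0.184]
ft_force: [0.4, -0.2, -3.1]
opening: 0.501
t: 30.85
eef_pos: [483.9, 358.6, 153.4]
tcp_rot: [-3.142, -0.0, -0.183]
ft_force: [0.8, 0.5, -3.8]
opening: 0.507
scene 174 [499.05436158 355.08864138 177.43159887]
side 44 [478.96076383 345.69121144 177.3705161 ]
```

View pics/fin.png

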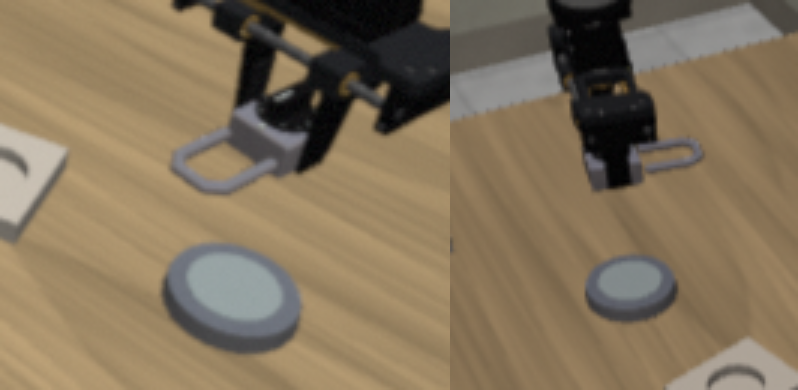

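The lock is open and level above the scanner, at (265,135) in the left half and (612,165) in the right. The case top measures 177.4 mm, so the underside is at about 149.5 mm. I'm handing in.

```bash
python3 -c "
from cell import env
print(env.job_done(), env.state()['t'])"
```

```text
the job is handed in; nothing more can be done
the job is handed in; nothing more can be done
```

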